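# Swing the bench magnifier over the lens on the blue rest

## Task

Swing the bench magnifier round by its orange grip until its round glass is centred over the spectacle lens on the blue rest, then let go and leave it standing there. Do not touch the blue rest or its lens.

Things in the scene. Friction and masses are not known exactly. Their poses are not given: they have to be found in the camera images.
- magnifier: Magnifier swing arm: white level bar 125 mm up, with a black-rimmed round clear glass (104 mm over the rim). Turns on an upright friction hinge on a fixed white stand (120 mm across, 144 mm high) beyond the work; about 1.5 N at the grip moves it, it stays where let go. Origin: hinge axis at bench height. Arm points along own -x, towards the robot: glass centre at 200 mm, grip at 262 mm; z up.
- magnifier_grip (a point): The orange grip: upright round post, 16 mm in diameter, on the outer edge of the glass's black rim. This point is on its axis at the height to pinch it, 166 mm above the bench; the post's top is 17 mm higher, the rim's top 35 mm lower. Free on all sides: pinch from above, fingers closing across the arm. The post may turn between the fingers.
- magnifier_lens (a point): Centre of the magnifier's round clear glass, 125 mm above the bench.
- blue_rest: Blue lens rest: round blue disc 82 mm in diameter, 22 mm high, fixed to the bench, with a clear lens 58 mm across on top (top at 27 mm). Origin: centre of its underside. It lies under the circle along which the glass's centre swings, at most 10 mm off it, 13 to 44 degrees from the arm's start. A like red rest, about 190 mm from it under the same circle, is not the one.
There are look-alikes about, which are no part of the job. Of the things like the blue_rest, leave any that is purple or yellow; of the rest the smaller one is meant.

How it is judged:
By the outcome, as a careful person would: the job done as asked, in the order asked, and still so for the second after the job is handed in, with the robot touching nothing.
It also fails if it takes over 32 s, if anything falls off the work surface, if the arm or the gripper's body presses on something with over 40 N, if the wrist force passes 120 N, or if a joint passes its speed limit or range.

## Robot

A 6-joint arm with a two-finger parallel gripper is mounted at the origin on the work surface. World frame = base frame: x ahead of the robot, y to its left, z up, the work surface at z = 0. Lengths are in mm, angles in degrees, forces in N, time in s.
With the tool pointing down it reaches from about 300 to 850 mm from the base axis. Payload 4.2 kg.
Tool frame: the origin (TCP) lies midway between the tips of the shut fingers; the grasp point (between the pads) lies 19 mm behind it (pinch_z is the distance from the TCP to the grasp point, in mm); z points along the fingers, y is the line along which they close (so a half turn about z gives the same grasp; the last joint's range is limited). The gripper opens to 91 mm and grips with 3 to 60 N. Pads are 32 mm wide; open, the fingers measure 118 mm over their backs; the gripper's body (76 mm by 178 mm) begins 60 mm behind the grasp point.
Start: joints at [-71.505, 18.312, 89.639, -0, 72.044, -1.146], TCP at [193.276, -541.56, 213.976] pointing down, gripper open.
Joint ranges: [-177.97, 177.97], [-48.28, 115.42], [12.27, 149.76], [-77.06, 257.06], [2.81, 150.46], [-146.56, 146.56]. Speed limits (degrees/s): [147.25, 147.25, 180, 180, 180, 180].

## Interface

Orientations are given as [roll, pitch, yaw] about the fixed x, y, z axes, in that order (R = Rz(yaw) Ry(pitch) Rx(roll)).
In Python, from workcell import * gives the robot as it stands.
- The arm moves only by the tool step_arm, never from a script. Its argument "steps" is a list of rows, each a list of 7 numbers: the turn, a rotation vector about the tool's x, y, z in degrees, then the shift along the tool's x, y, z in mm, then the opening, from 0 (shut) to 1 (fully open). In form: [[rx, ry, rz, x, y, z, hand], ...]. A call has exactly 8 rows; each row shifts and turns the commanded pose from where the row before left it, along the tool's axes as they then stand; what a row does not reach is not made up. A row lasts 1/8 s, in which the tool goes at most 62.5 mm and 10.7 degrees, less where a joint would pass 70% of its speed; a pose out of reach is approached as far as the arm can. A call is refused whole if a number of a shift passes 62.5 or a number of a turn 10.7, either way. A call with a gripper value outside its range is refused whole. The fingers move at their own pace and stop on an object; "force" is the grip in N (left out, the last holds). Time passes only in rows, so rows that do not move let the fingers close, or fill a call up. It gives the time, the measured TCP pose, the force, the opening and the grip force at its end, in the units of the state.
- state(): the state, without advancing time (a new reading comes with each control period).
- grab_frame(name): name is "side" or "top"; returns a dict with "image" (384x512x3 uint8, blue, green, red), "fovy" (degrees; the focal length in pixels is half the picture's height over the tangent of half this angle, whatever the lens; pixels are square), "cx", "cy" (the principal point, pixels), "dist" ([k1, k2, p1, p2, k3] as OpenCV has them; the pictures are not rectified), "origin" and "rotation" of the camera in the world. Camera axes: x right, y down, z forward; pixel columns grow to the right and rows downward; lengths in mm; the calibration is good to about 2 mm. A picture is of the moment at which its call begins. There is no depth.
- job_done(): hands the job in; it is judged then, once.
The state is a dict: "time_s": time; "qpos": joint angles; "qvel": joint speeds; "effort": joint torques, N m; "ee_pos": TCP position; "ee_rot": TCP orientation; "force": force on the tool from outside, world axes, zero at the start; "torque": the same for the moment, N m; "gripper_width": finger opening in mm; "gripper_force": force on a finger pad.
Only numpy, scipy, OpenCV 4.12 (cv2) and the standard library are available. Lean on these libraries where they do the work, as an engineer would, in place of code of your own. Each camera call takes 0.05 s, during which the arm holds its last target. There are 200 camera calls.

## Working session

There is one attempt and no reset: what is moved stays moved. The work goes in short steps, Python scripts to look and compute and a tool call to move; the robot and the scene stay as the last step left them, time stands still between calls to the robot, and variables do not carry over. Pictures are saved under pics/ and viewed, at most 10 in all, crops included, and the job is handed in when it is done.

Besides the shell and the picture viewer there is one more tool, called as a command line: name --pt "numbers of a row" for each row, then --argument value for the rest. step_arm: Moves the arm, as the interface text tells. Its arguments: {"type":"object","properties":{"steps":{"type":"array","items":{"type":"array","items":{"type":"number"}}},"force":{"type":"number"}},"required":["steps"]}

```bash
mkdir -p pics
cat > h.py <<'E'
from workcell import *
import numpy as np, cv2
def K(f):
    F=f["image"].shape[0]/2/np.tan(np.radians(f["fovy"])/2)
    return np.array([[F,0,f["cx"]],[0,F,f["cy"]],[0,0,1.]])
def toworld(f,uv,z):
    p=cv2.undistortPoints(np.array([[uv]],float),K(f),np.array(f["dist"],float))[0,0]
    d=np.array(f["rotation"])@np.array([p[0],p[1],1]); o=np.array(f["origin"])
    return o+d*(z-o[2])/d[2]
def topix(f,P):
    R=np.array(f["rotation"]);P=np.atleast_2d(np.array(P,float))
    c=(P-np.array(f["origin"]))@R
    return cv2.projectPoints(c,np.zeros(3),np.zeros(3),K(f),np.array(f["dist"],float))[0][:,0]
E
python3 - <<'E'
from h import *
import pickle
for n in("side","top"):
    f=grab_frame(n);pickle.dump(f,open(n+".pkl","wb"));cv2.imwrite(f"pics/{n}0.png",cv2.resize(f["image"],(800,600)))
    print(n,f["origin"],f["rotation"],f["fovy"],f["cx"],f["cy"],f["dist"])
s=state();print(s["ee_pos"],s["ee_rot"],s["time_s"])
E
```

```text
side [560.39219035 616.97711615 526.1687751 ] [-120.62618209    0.9420167  -173.53333706] 43.55165204909768 249.47187195258707 181.73864270837993 [-0.18127131  0.          0.          0.          0.        ]
top [547.36690426 -10.18422129 748.14987862] [-172.57686319   -1.64356454  -89.81353567] 56.66900355850157 252.59361456573336 194.48664221692513 [0.02115431 0.         0.         0.         0.        ]
[ 193.12245511 -541.13517782  213.20515995] [-1.79909650e+02 -1.85651449e-03  1.96400609e+01] 0.1
```

View pics/top0.png

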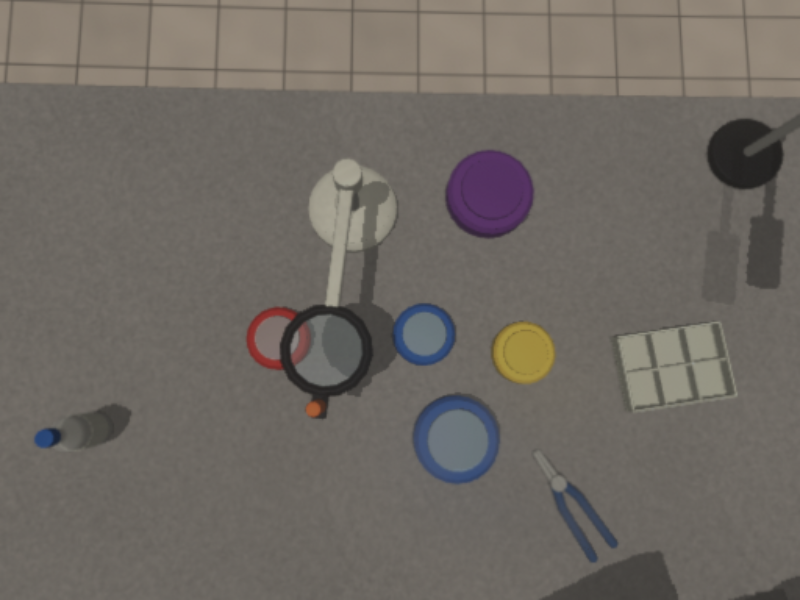

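View pics/side0.png

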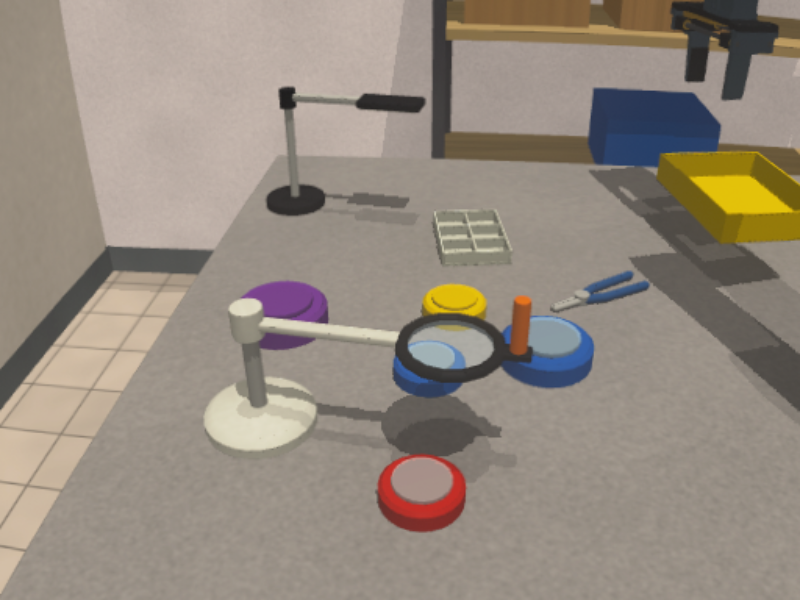

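```bash
sed -i 's/^def toworld/from scipy.spatial.transform import Rotation as Ro\ndef rot(f): return Ro.from_euler("xyz",f["rotation"],degrees=True).as_matrix()\ndef toworld/; s/np.array(f\["rotation"\])/rot(f)/' h.py
python3 - <<'E'
from h import *
import pickle
f=pickle.load(open("top.pkl","rb"));s=pickle.load(open("side.pkl","rb"))
c=f["image"][85:320,140:340];cv2.imwrite("pics/crop.png",cv2.resize(c,None,fx=2.5,fy=2.5,interpolation=cv2.INTER_CUBIC))
def T(u,v,z): return toworld(f,(u*.64-.18,v*.64-.18),z).round(1)
for n,u,v,z in[("hinge",348,175,144),("glass",326.5,350,125),("griptop",314,409,183),("blue",424,334,22),("bluel",425,334,27),("big",457,438,22),("red",278,338,22)]:
    P=T(u,v,z);print(n,P,(topix(s,P)/.64).round())
# blue ring width
print(T(393.5,334,18),T(455,334,18))
E
```

```text
hinge [772.4  26.1 144. ] [[247. 304.]]
glass [576.6  48.3 125. ] [[449. 344.]]
griptop [515.3  54.1 183. ] [[520. 297.]]
blue [603.  -68.9  22. ] [[428. 358.]]
bluel [602.6 -69.8  27. ] [[428. 354.]]
big [ 470.  -110.6   22. ] [[544. 342.]]
red [596.8 120.9  22. ] [[420. 479.]]
[603. -29.  18.] [ 603.5 -110.2   18. ]
```

View pics/crop.png

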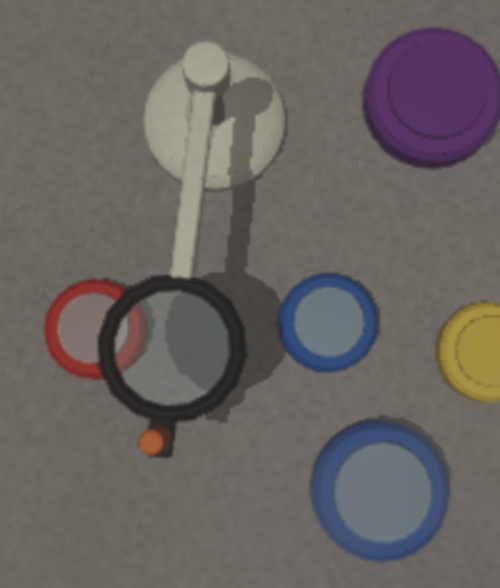

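Small blue rest at (424,334) is the target (81 mm across). The look-alikes are the big blue at (457,440), red at (278,338), yellow at (523,352) and purple at (490,193). The crop confirms that the small blue one is the smaller of the two blues. The orange grip is at (314,409). Going above the grip now.

step_arm --pt "0 0 0 38.7 -34.9 0 1" --pt "0 0 0 38.7 -34.9 0 1" --pt "0 0 0 38.7 -34.9 0 1" --pt "0 0 0 38.7 -34.9 0 1" --pt "0 0 0 38.7 -34.9 0 1" --pt "0 0 0 38.7 -34.9 0 1" --pt "0 0 0 38.7 -34.9 0 1" --pt "0 0 0 38.7 -34.9 0 1"

```text
time_s: 1.1
ee_pos: [391.4, -172.9, 213.8]
ee_rot: [180.0, 0.0, 19.6]
force: [1.0, 0.4, -0.2]
gripper_width: 91.2
gripper_force: 0.0
```

step_arm --pt "0 0 0 38.7 -34.9 0 1" --pt "0 0 0 38.7 -34.9 0 1" --pt "0 0 0 38.7 -34.9 0 1" --pt "0 0 0 38.7 -34.9 0 1" --pt "0 0 0 38.7 -34.9 0 1" --pt "0 0 8.65 0 0 0 1" --pt "0 0 8.65 0 0 0 1" --pt "0 0 8.65 0 0 0 1"

```text
time_s: 2.1
ee_pos: [514.3, 55.1, 213.3]
ee_rot: [180.0, 0.1, -6.6]
force: [-0.1, -0.7, -0.2]
gripper_width: 91.1
gripper_force: 0.0
```

Run:
```python
from h import *
s=state();print(s["ee_pos"],s["ee_rot"],s["time_s"],s["force"])
f=grab_frame("side");cv2.imwrite("pics/s1.png",cv2.resize(f["image"][120:300,180:420],None,fx=3,fy=3))
```

```text
[514.31261235  55.0976735  213.34553269] [ 1.79978224e+02  7.02522424e-02 -6.56333250e+00] 2.1 [-0.10619065 -0.66496137 -0.16515701]
```

View pics/s1.png

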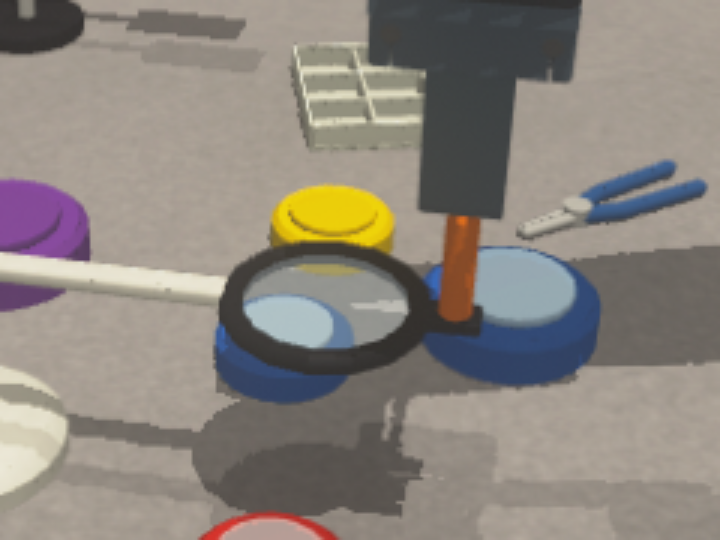

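The picture shows the fingers straddling the orange post (crop 460,265). Descending and closing.

step_arm --pt "0 0 0 0 0 22 1" --pt "0 0 0 0 0 22 1" --pt "0 0 0 0 0 22 1" --pt "0 0 0 0 0 0 1" --pt "0 0 0 0 0 0 0" --pt "0 0 0 0 0 0 0" --pt "0 0 0 0 0 0 0" --pt "0 0 0 0 0 0 0" --force 15

```text
time_s: 3.15
ee_pos: [514.8, 54.8, 148.3]
ee_rot: [-180.0, -0.0, -6.3]
force: [-0.2, 0.9, 0.1]
gripper_width: 54.0
gripper_force: 0.0
```

step_arm --pt "0 0 0 0 0 0 0" --pt "0 0 0 0 0 0 0" --pt "0 0 0 0 0 0 0" --pt "0 0 0 0 0 0 0" --pt "0 0 0 0 0 0 0" --pt "0 0 0 0 0 0 0" --pt "0 0 0 0 0 0 0" --pt "0 0 0 0 0 0 0"

```text
time_s: 4.15
ee_pos: [514.6, 54.9, 147.9]
ee_rot: [-180.0, 0.0, -6.3]
force: [-0.9, 0.6, -0.8]
gripper_width: 15.7
gripper_force: 15.0
```

step_arm --pt "0 0 -2.2 0.19 10.06 0 0" --pt "0 0 -2.2 0.19 10.06 0 0" --pt "0 0 -2.2 0.19 10.06 0 0" --pt "0 0 -2.2 0.19 10.06 0 0" --pt "0 0 -2.2 0.19 10.06 0 0" --pt "0 0 -2.2 0.19 10.06 0 0" --pt "0 0 -2.2 0.19 10.06 0 0" --pt "0 0 0 0 0 0 0"

```text
time_s: 5.15
ee_pos: [517.0, -16.1, 147.9]
ee_rot: [179.9, -0.1, 9.0]
force: [1.9, -0.7, -1.2]
gripper_width: 15.9
gripper_force: 15.0
```

step_arm --pt "0 0 -2.8 0.31 12.8 0 0" --pt "0 0 -2.8 0.31 12.8 0 0" --pt "0 0 -2.8 0.31 12.8 0 0" --pt "0 0 -2.8 0.31 12.8 0 0" --pt "0 0 -2.8 0.31 12.8 0 0" --pt "0 0 -2.8 0.31 12.8 0 0" --pt "0 0 -2.8 0.31 12.8 0 0" --pt "0 0 0 0 0 0 0"

```text
time_s: 6.15
ee_pos: [546.5, -99.8, 147.9]
ee_rot: [179.9, -0.1, 28.6]
force: [5.9, 1.1, -2.6]
gripper_width: 15.7
gripper_force: 15.0
```

Run:
```python
from h import *
import pickle
s=state();print(s["ee_pos"],s["ee_rot"],s["time_s"],s["force"])
for n,c in(("top",(110,290,190,390)),("side",(120,300,180,420))):
    f=grab_frame(n);pickle.dump(f,open(n+"2.pkl","wb"))
    a,b,d,e=c;cv2.imwrite(f"pics/{n}2.png",cv2.resize(f["image"][a:b,d:e],None,fx=3,fy=3,interpolation=cv2.INTER_CUBIC))
```

```text
[546.5444234  -99.75453283 147.92275341] [ 1.79929119e+02 -1.31688229e-01  2.85952781e+01] 6.15 [ 5.86500176  1.14536571 -2.6412479 ]
```

View pics/top2.png

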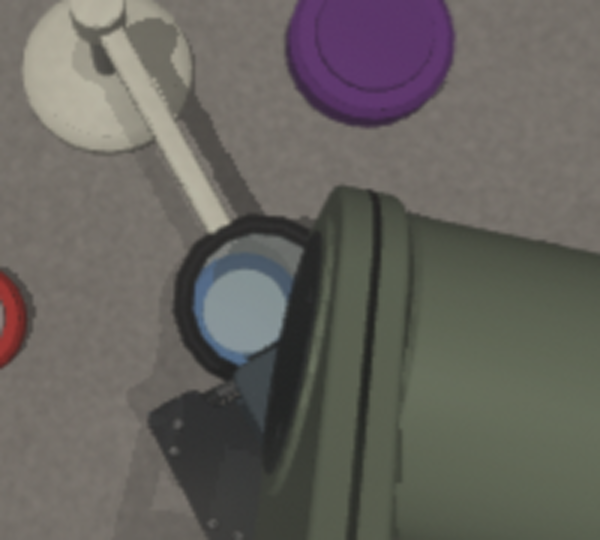

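View pics/side2.png

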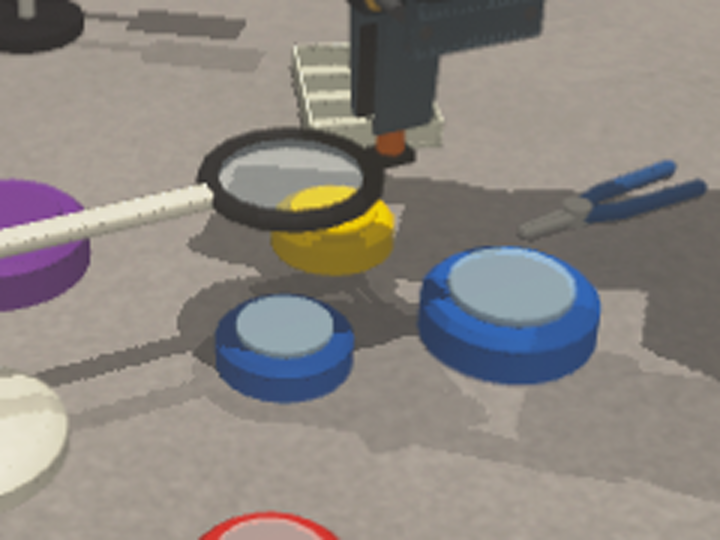

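step_arm --pt "0 0 0 0 0 0 0.6" --pt "0 0 0 0 0 0 0.6" --pt "0 0 0 0 0 0 0.6" --pt "0 0 0 0 0 0 0.6" --pt "0 0 0 0 0 0 0.6" --pt "0 0 0 0 0 0 0.6" --pt "0 0 0 0 0 -10 0.6" --pt "0 0 0 0 0 -20 0.6"

```text
time_s: 7.25
ee_pos: [544.7, -99.7, 178.1]
ee_rot: [-179.9, 0.1, 28.7]
force: [0.2, 0.7, 0.2]
gripper_width: 55.1
gripper_force: 0.0
```

step_arm --pt "0 0 0 0 0 -20 0.6" --pt "0 0 0 0 0 -20 0.6" --pt "0 0 0 0 0 -10 0.6" --pt "0 0 0 -50 0 0 0.6" --pt "0 0 0 -50 0 0 0.6" --pt "0 0 0 -50 0 0 0.6" --pt "0 0 0 -30 0 0 0.6" --pt "0 0 0 0 0 0 0.6"

```text
time_s: 8.25
ee_pos: [385.9, -186.6, 228.2]
ee_rot: [180.0, -0.0, 28.5]
force: [0.3, -0.4, -0.5]
gripper_width: 54.6
gripper_force: 0.0
```

Run:
```python
from h import *
import pickle
s=state();print(s["ee_pos"],s["time_s"],s["force"])
f=grab_frame("top");pickle.dump(f,open("top3.pkl","wb"))
cv2.imwrite("pics/top3.png",cv2.resize(f["image"][100:280,200:380],None,fx=3.3333,fy=3.3333,interpolation=cv2.INTER_CUBIC))
```

```text
[ 385.87530234 -186.59974198  228.22584641] 8.25 [ 0.32133008 -0.3753142  -0.53755495]
```

View pics/top3.png

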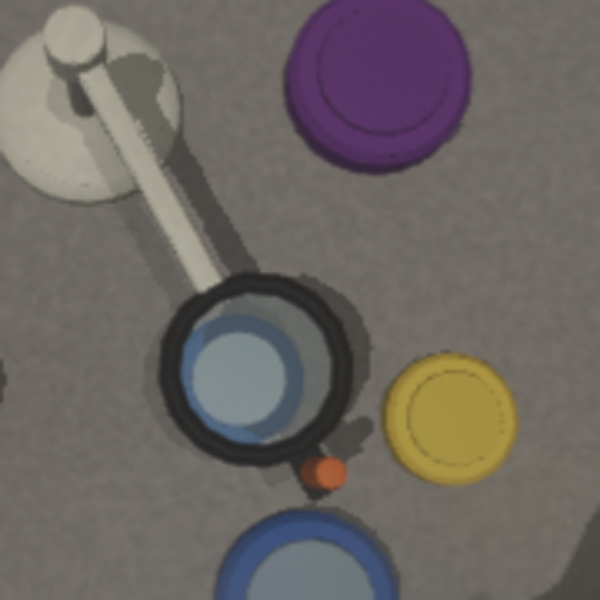

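Run:
```python
from h import *
import pickle
f=pickle.load(open("top3.pkl","rb"));g=pickle.load(open("side2.pkl","rb"))
def T(u,v,z): return toworld(f,(200+u*.3-.35,100+v*.3-.35),z).round(1)
print("glass",T(256.5,369.5,129),T(256.5,369.5,125),"lens",T(239,378.5,27),"griptop",T(330,473,183),"hinge",T(75,35,144))
print("before lens from side",toworld(g,(180+285/3,120+326/3),27).round(1),"glass side",toworld(g,(180+291/3,120+178/3),126).round(1))
h0=pickle.load(open("top.pkl","rb"))
t=lambda u,v,z:toworld(h0,(140+u*.4-.3,85+v*.4-.3),z).round(1)
print("lens top0",t(329,321.5,27),"disc",t(329,322,20))
```

```text
glass [600.2 -69.7 129. ] [600.5 -70.1 125. ] lens [603.3 -68.8  27. ] griptop [546.7 -99.1 183. ] hinge [775.4  26.8 144. ]
before lens from side [600.8 -63.5  27. ] glass side [598.8 -65.6 126. ]
lens top0 [603.1 -68.7  27. ] disc [603.3 -69.3  20. ]
```

The glass centre is at (600.4,-70) and the lens centre is at (603.2,-68.8). The tangential error is under 1 mm; the rest is radial and the swing can't change it. The gripper is clear.

```bash
python3 -c "
from workcell import *
print(job_done())"
```

```text
the job is handed in; nothing more can be done
None
```

I swung the magnifier over the small blue rest, let go and handed the job in at about 8 s: the glass sits about 3 mm from the lens centre, nearly all of it radial offset the swing can't correct, and the gripper is clear.

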